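# Hold the lemon basket over the pan for scalding

## Task

I am about to pour the kettle over the lemon to scald the wax off it, and the water should drain into the saucepan. Take the lid off the saucepan and set it down gently, knob up, on the round cork mat; then bring over the wire basket with the lemon in it and hold it level and centred over the pan's mouth, its bottom about a finger's breadth (10 to 20 mm) above the rim, so that the whole basket is over the opening. Finish while still holding it there: never dip the basket into the pan or let it touch it, keep the lemon in it, leave the pan where it is and do not disturb the jars, the tin and the timer.

Things in the scene. Friction and masses are not known exactly. Their poses are not given: they have to be found in the camera images.
- pan: Small steel saucepan, loose, 0.6 kg, on the black glass hob (6 mm above the worktop). Round bowl 150 mm across at the rim, 115 at the foot, 62 mm high; black handle 24 mm wide, pointing along its -y, ending 207 mm from the bowl's axis, up to 67 mm above the foot. Origin: at foot height under the handle-side rim; the bowl's axis is at [-1, 66] mm in its frame; z up.
- pan_mouth (a point): Centre of the saucepan's mouth, in the plane of its rim, 62 mm above its foot. The opening is about 140 mm across inside the rim. At the start the lid lies over it. z up.
- lid: Round steel lid, 148 mm across, 0.2 kg, lying loose and flat on the pan's rim at the start. Origin: centre of its flat underside; z up. The rim is 4 mm thick, the middle is domed to 12 mm. Black round knob on its axis: 28 mm wide from 24 to 46 mm above the origin (neck 18 mm wide below), to be pinched from above.
- mat: Round cork pot mat, 156 mm across, 8 mm thick, fixed flat on the worktop. Origin: centre of its underside; z up; its top is 8 mm above the origin.
- basket: Round steel wire basket with the lemon in it (basket 0.22 kg, lemon about 0.12 kg), standing on the worktop. Origin: centre of its underside; z up. 119 mm across at its widest, 100 mm at its foot, walls 60 mm high; two upright wires at its +x and -x sides carry a fixed straight black handle over the middle, along the basket's x axis.
- basket_grip (a point): Middle of the basket's black handle, 132 mm above the basket's underside and above its centre. The handle is a bar 72 mm long along the basket's x axis, 14 mm wide along its y axis and 18 mm high. Below it there is free room down to the lemon's top, at about 62 mm.
- basket_in (a point): Point on the basket's axis 32 mm above its underside: the middle of the space the lemon lies in, 105 mm across.
- lemon_center (a point): Middle of the yellow lemon (75 x 58 x 59 mm) that lies loose in the basket.
- jar_red: Glass spice jar with a green cap and a red and white label, 46 mm across, 106 mm high, loose. Origin: centre of its underside; z up. One of three tall things in a row between the basket and the mat.
- jar_brown: Glass spice jar with a green cap and a brown and cream label, 46 mm across, 106 mm high, loose. Origin: centre of its underside; z up. In the same row.
- tin: Green food tin, 75 mm across, 110 mm high, loose. Origin: centre of its underside; z up. In the same row.
- timer: White round kitchen timer with a red grip on its dial, 67 mm across, 40 mm high, loose on the worktop in front of the hob. Origin: centre of its underside; z up.

How it is judged:
By the outcome, as a careful person would: the job done as asked, in the order asked, and still so for the second after the job is handed in, while the arm keeps its last pose, push and grip.
It also fails if it takes over 64 s, if anything falls off the work surface, if the arm or the gripper's body presses on something with over 40 N, if the wrist force passes 120 N, or if a joint passes its speed limit or range.

## Robot

A 6-joint arm with a two-finger parallel gripper is mounted at the origin on a cart in front of the work surface, level with it; the furniture and walls round the work are solid. World frame = base frame: x ahead of the robot, y to its left, z up, the work surface at z = 0. Lengths are in mm, angles in rad, forces in N, time in s.
With the tool pointing down it reaches from about 275 to 850 mm from the base axis. Payload 19 kg.
Tool frame: the origin (TCP) lies at the very end of the fingers, on their centre line; the grasp point (between the pads) lies 19 mm behind it; z points along the fingers, y is the line along which they close (so a half turn about z gives the same grasp; the last joint's range is limited). The gripper opens to 85 mm and grips with 20 to 120 N. Pads are 22 mm wide; open, the fingers measure 114 mm over their backs; the gripper's body (76 mm by 85 mm) begins 54 mm behind the grasp point. The pads swing forward as they close: fully open they stand 13 mm farther back than shut.
Start: joints at [1.091, 0.15, 1.437, -0, 1.554, -0.134], TCP at [194.898, 540.93, 231.267] pointing down, gripper open.
Joint ranges: [-2.8, 2.8], [-0.68, 2.1], [0.12, 2.68], [-1.39, 4.53], [0.16, 2.79], [-2.81, 2.81]. Speed limits (rad/s): [1.89, 1.89, 2.22, 3.01, 3.01, 3.01].

## Interface

Orientations are given as a rotation vector (axis times angle).
In Python, from station import robot gives the robot as it stands.
- The arm moves only by the tool carry_out, never from a script. Its argument "plan" is a list of rows, each a list of 7 numbers: the shift along the tool's x, y, z in cm, then the turn, a rotation vector about the tool's x, y, z in rad, then the closure, from 0 (fully open) to 1 (shut). In form: [[x, y, z, wx, wy, wz, grip], ...]. A call has 1 to 12 rows; each row shifts and turns the commanded pose from where the row before left it, along the tool's axes as they then stand; what a row does not reach is not made up. A row lasts 1/10 s, in which the tool goes at most 50 mm and 8.59 degrees, less where a joint would pass 70% of its speed; a pose out of reach is approached as far as the arm can. A call is refused whole if a number of a shift passes 5 or a number of a turn 0.15, either way. A call with a gripper value outside its range is refused whole. The fingers move at their own pace and stop on an object; the grip force is fixed at half the most. Time passes only in rows, so rows that do not move let the fingers close. It gives the time, the measured TCP pose, the force, the opening and the grip force at its end, in the units of the state.
- robot.read_state(): the state, without advancing time (a new reading comes with each control period).
- robot.read_camera(name): name is "side" or "top"; returns the picture (384x512x3 uint8, red, green, blue); there is no depth.
- robot.camera_params(name): a dict with "camera_matrix" (3x3 intrinsics, pixels), "R" (3x3) and "t" (3): a world point X has camera coordinates R X + t. Camera axes: x right, y down, z forward; pixel columns grow to the right and rows downward; lengths in mm; the calibration is good to about 2 mm. A picture is of the moment at which its call begins. camera_params takes no time and is no camera call.
- robot.sign_off(): hands the job in; it is judged then, once.
The state is a dict: "time_s": time; "q": joint angles; "qvel": joint speeds; "joint_torque": joint torques, N m; "tool_pos": TCP position; "eef_rot": TCP orientation; "wrist_force": force on the tool from outside, world axes, zero at the start; "torque": the same for the moment, N m; "grip_width": finger opening in mm; "grasp_force": force on a finger pad.
Only numpy, scipy, OpenCV 4.12 (cv2) and the standard library are available. Lean on these libraries where they do the work, as an engineer would, in place of code of your own. Each camera call takes 0.05 s, during which the arm holds its last target. There are 200 camera calls.

## Working session

There is one attempt and no reset: what is moved stays moved. The work goes in short steps, Python scripts to look and compute and a tool call to move; the robot and the scene stay as the last step left them, time stands still between calls to the robot, and variables do not carry over. Pictures are saved under pics/ and viewed, at most 11 in all, crops included, and the job is handed in when it is done.

Besides the shell and the picture viewer there is one more tool, called after "Request:" as name(argument=value, ...), one argument or row to a line, values as JSON. carry_out: Moves the arm, as the interface text tells. Its arguments: {"type":"object","properties":{"plan":{"type":"array"}},"required":["plan"]}

```bash
mkdir -p pics
python3 - <<'E'
from station import robot
import cv2
for n in("top","side"):
    im=robot.read_camera(n); cv2.imwrite(f"pics/{n}0.png",cv2.cvtColor(im,cv2.COLOR_RGB2BGR))
    p=robot.camera_params(n); print(n,p["camera_matrix"],p["R"],p["t"])
s=robot.read_state();print(s)
E
```

```text
top [[381.51793861   0.         250.22503834]
 [  0.         381.51793861 191.19313795]
 [  0.           0.           1.        ]] [[ 1.52768982e-02 -9.99883286e-01 -1.74159850e-04]
 [-9.94101042e-01 -1.51698476e-02 -1.07391777e-01]
 [ 1.07376601e-01  1.81374574e-03 -9.94216765e-01]] [  26.32772961  550.47718158 1284.36867953]
side [[499.17730647   0.         261.53440744]
 [  0.         499.17730647 191.95858907]
 [  0.           0.           1.        ]] [[ 9.99587965e-01 -2.63409503e-02  1.14041596e-02]
 [ 3.35356482e-04 -3.86562317e-01 -9.22263228e-01]
 [ 2.87017082e-02  9.21887048e-01 -3.86394206e-01]] [-524.31448773  100.52634574 1428.49694937]
{'time_s': 0.1, 'q': array([ 1.09101025e+00,  1.50932430e-01,  1.43791954e+00, -2.95730602e-05,
        1.55381453e+00, -1.34026996e-01]), 'qvel': array([-0.00034244, -0.00075952, -0.00418563,  0.0005678 , -0.0008356 ,
        0.00061771]), 'joint_torque': array([ 4.61849937e-03, -7.14383483e+01, -5.71791315e+01, -2.08523852e-04,
        7.11269793e-03,  1.38471609e-05]), 'tool_pos': array([194.81678458, 540.76457867, 230.76147539]), 'eef_rot': array([-5.40363909e-01, -3.09447046e+00,  1.62185965e-03]), 'wrist_force': array([-0.44982731, -0.51432688,  0.36933861]), 'torque': array([-0.04002364, -0.02381999, -0.01552622]), 'grasp_force': 0.0, 'grip_width': 85.1179111387275}
```

View pics/top0.png

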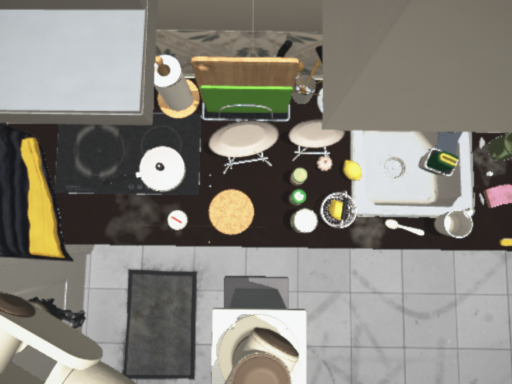

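View pics/side0.png

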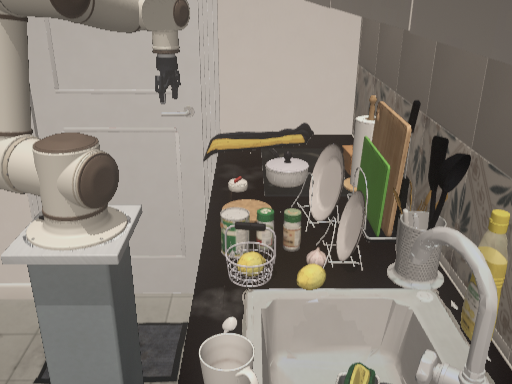

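The top view shows the pan with its lid at about (161,169), the mat (231,212), the timer (177,220), the jars (299,176) and (298,196), the tin (304,220) and the basket (338,210). The side view shows the pan at (288,170), the knob at (288,156) and the basket at (250,260). I'll zoom in for the handle directions.

```bash
cat > h.py <<'E'
from station import robot
import numpy as np, cv2
P={n:robot.camera_params(n) for n in("top","side")}
def ray(n,u,v):
    p=P[n];R=np.array(p["R"]);t=np.array(p["t"]);K=np.array(p["camera_matrix"])
    return -R.T@t, R.T@np.linalg.solve(K,[u,v,1.])
def onz(n,u,v,z):
    c,d=ray(n,u,v); return c+d*(z-c[2])/d[2]
def proj(n,X):
    p=P[n]; q=np.array(p["camera_matrix"])@(np.array(p["R"])@np.array(X,float)+np.array(p["t"])); return q[:2]/q[2]
def tri(uv1,uv2):
    (c,d),(e,f)=ray("top",*uv1),ray("side",*uv2)
    s,_,_,_=np.linalg.lstsq(np.c_[d,-f],e-c,rcond=None); a=c+d*s[0];b=e+f*s[1]
    return (a+b)/2,np.linalg.norm(a-b)
E
python3 - <<'E'
from h import *
t=cv2.imread("pics/top0.png");s=cv2.imread("pics/side0.png")
def big(im,x,y,w,h,k,g=1.):
    c=im[y:y+h,x:x+w]; c=(255*(c/255.)**g).astype('uint8'); return cv2.resize(c,None,fx=k,fy=k,interpolation=cv2.INTER_CUBIC)
a=np.hstack([big(t,110,125,100,75,4,.5),big(t,280,155,100,75,4)])
b=np.hstack([big(s,210,135,100,75,4,.5),big(s,205,200,100,75+0,4,.7)])
o=np.vstack([a,b]);print(o.shape);cv2.imwrite("pics/z0.png",o)
# rough masks
hsv=cv2.cvtColor(t,cv2.COLOR_BGR2HSV)
def blob(m,x,y,w,h,z):
    mm=np.zeros_like(m);mm[y:y+h,x:x+w]=m[y:y+h,x:x+w]
    c=max(cv2.findContours(mm,cv2.RETR_EXTERNAL,cv2.CHAIN_APPROX_NONE)[0],key=cv2.contourArea)
    e=cv2.fitEllipse(cv2.convexHull(c)); X=onz("top",*e[0],z); f=P["top"]["camera_matrix"][0][0]
    dep=np.array(P["top"]["R"])[2]@X+P["top"]["t"][2]
    print(np.round(e[0],1),np.round(X),"diam",np.round(np.array(e[1])*dep/f))
br=(hsv[...,2]>150).astype('uint8')
blob(br,130,140,62,58,70)            # lid
blob(((hsv[...,1]>70)&(hsv[...,2]>110)).astype('uint8'),205,185,55,55,8) #mat
blob(br,165,205,25,28,25)  #timer
blob(br,288,205,32,30,110) #tin
g=((hsv[...,0]>35)&(hsv[...,0]<90)&(hsv[...,1]>60)).astype('uint8')
blob(g,288,186,22,20,106)
blob(((hsv[...,2]>70)).astype('uint8'),288,165,22,20,106)
blob((hsv[...,2]>60).astype('uint8'),318,186,40,44,60)
E
```

```text
(600, 800, 3)
[160.5 168.8] [617. 337.  70.] diam [149. 164.]
[230.9 211.5] [480. 101.   8.] diam [158. 159.]
[177.  219.5] [449. 284.  25.] diam [66. 67.]
[305.1 220.4] [ 450. -143.  110.] diam [75. 76.]
[298.5 195.8] [ 529. -122.  106.] diam [51. 52.]
[298.6 176. ] [ 594. -122.  106.] diam [52. 64.]
[350.6 207.8] [ 496. -302.   60.] diam [145. 213.]
```

View pics/z0.png

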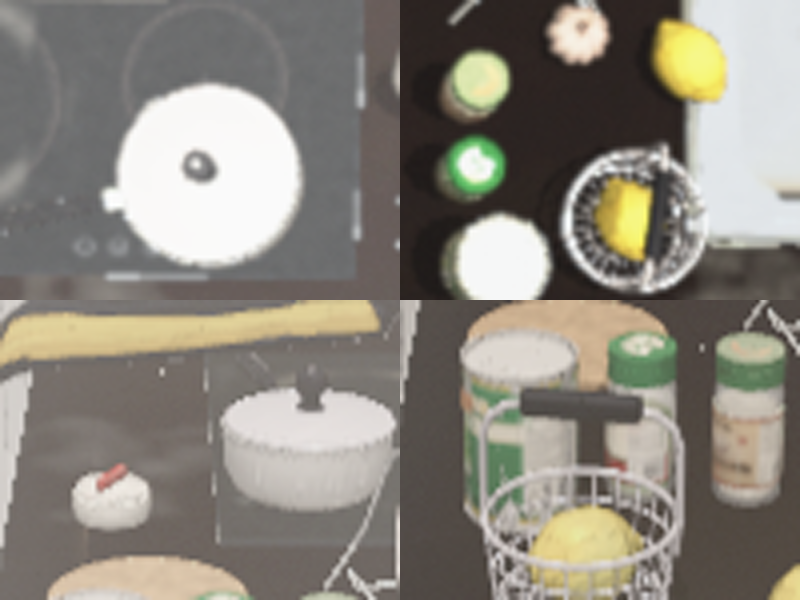

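The zoom shows the lid circle centred near (162.4,168.9) with the knob at (160,166.5). The pan handle goes left (+y). The basket ring is near (338.7,210) and its bar near (344.5,208), running roughly along world x. Next I'll refine these using both views.

Run:
```python
from h import *
t=cv2.imread("pics/top0.png");s=cv2.imread("pics/side0.png")
def dark(im,x,y,w,h,th,inv=True):
    g=cv2.cvtColor(im,cv2.COLOR_BGR2GRAY); m=np.zeros_like(g)
    sub=g[y:y+h,x:x+w]; m[y:y+h,x:x+w]=(sub<th) if inv else (sub>th)
    n,l,st,c=cv2.connectedComponentsWithStats(m)
    k=1+np.argmax(st[1:,4]); pts=np.argwhere(l==k)[:,::-1].astype('float32')
    return pts,st[k]
kt,_=dark(t,150,156,22,22,110); ks,b=dark(s,281,148,14,13,100)
print("knob",kt.mean(0),ks.mean(0),b,[np.round(a,1) for a in tri(kt.mean(0),ks.mean(0))])
lid,b=dark(t,138,143,52,52,120,False); e=cv2.minEnclosingCircle(lid);print("lid circ",e,b)
L=cv2.fitEllipse(cv2.convexHull(lid[lid[:,0]>141].astype(int)));print(L)
for c in((162.4,168.9),L[0]): print("lid at 72",onz("top",*c,72).round(1))
print("knob z 104",onz("top",*kt.mean(0),104).round(1))
# bar
bt,b1=dark(t,339,192,9,32,60); r=cv2.minAreaRect(bt); print("bar top",r,b1)
bs,b2=dark(s,232,218,38,14,70); r2=cv2.minAreaRect(bs); print("bar side",r2,b2)
print("bar c",tri(r[0],r2[0]))
v=cv2.fitLine(bt,cv2.DIST_L2,0,.01,.01).ravel();print(v)
p,q=[onz("top",*(np.array(r[0])+k*v[:2]*12),137) for k in(-1,1)];print(p.round(),q.round(),"angle deg",np.degrees(np.arctan2(*(q-p)[[1,0]])))
print("bar at z141",onz("top",*r[0],141))
for k,sgn in(("l",0),("r",1)):
    x=bs[:,0].min() if sgn==0 else bs[:,0].max(); y=bs[bs[:,0]==x,1].mean(); print("bar end side",x,y)
print("ring z60",onz("top",338.75,210,60).round(1), "ring 708 edge",onz("top",562/4+180,210,60).round(),onz("top",708/4+180,210,60).round())
for z in(300,500,700,900): print(z,"hood corner",onz("top",155,120,z).round(),"cab",onz("top",323,130,z).round())
```

```text
knob [159.77142 166.51428] [287.54605 153.0592 ] [281 148  14  13 152] [array([618.8, 329. , 115.1]), np.float64(4.0)]
lid circ ((160.7142791748047, 169.06121826171875), 24.061742782592773) [ 138  146   47   46 1621]
((161.59083557128906, 168.3854217529297), (45.38815689086914, 46.46733093261719), 101.88325500488281)
lid at 72 [616.1 330.3  72. ]
lid at 72 [617.8 333.1  72. ]
knob z 104 [618.7 331.7 104. ]
bar top ((343.1756591796875, 204.94595336914062), (1.972787857055664, 13.97391414642334), 9.462321281433105) [343 198   3  15  20]
bar side ((250.0, 226.5), (30.0, 9.0), 0.0) [235 222  31  10 222]
bar c (array([ 494.60854688, -260.01316827,  132.15028896]), np.float64(10.152425708123818))
[ 1.01245865e-01 -9.94861424e-01  3.43649994e+02  2.04050003e+02]
[ 462. -255.  137.] [ 537. -263.  137.] angle deg -6.403822834321023
bar at z141 [ 499.02973108 -257.80605499  141.        ]
bar end side 235.0 225.0
bar end side 265.0 226.0
ring z60 [ 488.  -262.5   60. ] ring 708 edge [ 487. -201.   60.] [ 489. -324.   60.]
300 hood corner [716. 303. 300.] cab [ 695. -165.  300.]
500 hood corner [657. 251. 500.] cab [ 640. -127.  500.]
700 hood corner [598. 198. 700.] cab [585. -89. 700.]
900 hood corner [538. 146. 900.] cab [529. -51. 900.]
```

```bash
cat >> h.py <<'E'
from scipy.spatial.transform import Rotation as Ro
def go(target,yaw=None):
    "shift in tool cm to target TCP (current tool axes), tilt and yaw of tool y in deg"
    s=robot.read_state();R=Ro.from_rotvec(s["eef_rot"]).as_matrix()
    y=np.degrees(np.arctan2(R[1,1],R[0,1]))
    print("t",s["time_s"],"pos",s["tool_pos"].round(1),"yaw",y.round(2),"z",R[:,2].round(3),"F",s["wrist_force"].round(1),"w",s["grip_width"].round(1),"gf",s["grasp_force"])
    print("q",s["q"].round(2)," shift cm",(R.T@(np.array(target)-s["tool_pos"])/10).round(2))
    if yaw is not None: print("turn about tool z", -np.radians(yaw-y).round(3))
E
python3 -c "
from h import *
go([618.5,331.5,200]); go([618.5,331.5,86])"
```

```text
Traceback (most recent call last):
  File "h.py", line 20, in go
    print("t",s["time_s"],"pos",s["tool_pos"].round(1),"yaw",y.round(2),"z",R[:,2].round(3),"F",s["wrist_force"].round(1),"w",s["grip_width"].round(1),"gf",s["grasp_force"])
                                                                                                                              ^^^^^^^^^^^^^^^^^^^^^
AttributeError: 'float' object has no attribute 'round'
```

```bash
sed -i 's/s\["grip_width"\].round(1)/round(s["grip_width"],1)/' h.py
python3 -c "
from h import *
go([618.5,331.5,200])"
```

```text
t 0.1 pos [194.8 540.8 230.8] yaw 70.19 z [-0.    -0.001 -1.   ] F [-0.4 -0.5  0.4] w 85.1 gf 0.0
q [ 1.09  0.15  1.44 -0.    1.55 -0.13]  shift cm [-46.95  -5.33   3.08]
```

Request:
carry_out(
  plan=[
    [-3,-0.35,0.2,0,0,0,0],
    [-3,-0.35,0.2,0,0,0,0],
    [-3,-0.35,0.2,0,0,0,0],
    [-3,-0.35,0.2,0,0,0,0],
    [-3,-0.35,0.2,0,0,0,0],
    [-3,-0.35,0.2,0,0,0,0],
    [-3,-0.35,0.2,0,0,0,0.2],
    [-3,-0.35,0.2,0,0,0,0.3],
    [-3,-0.35,0.2,0,0,0,0.3],
    [-3,-0.35,0.2,0,0,0,0.3],
    [-3,-0.35,0.2,0,0,0,0.3],
    [0,0,0,0,0,0,0.3],
  ],
)

```text
time_s: 1.3
tool_pos: [494.8, 390.9, 208.0]
eef_rot: [-0.545, -3.093, 0.002]
wrist_force: [-0.2, 0.4, -0.2]
grip_width: 59.6
grasp_force: 0.0
```

```bash
python3 -c "
from h import *
go([618.5,331.5,160])"
```

```text
t 1.3 pos [494.8 390.9 208. ] yaw 70.03 z [-0.001 -0.001 -1.   ] F [-0.2  0.4 -0.2] w 59.6 gf 0.0
q [ 0.55  0.28  1.33 -0.    1.53 -0.68]  shift cm [-13.66  -1.35   4.8 ]
```

Request:
carry_out(
  plan=[
    [-2.7,-0.27,0.6,0,0,0,0.3],
    [-2.7,-0.27,0.6,0,0,0,0.3],
    [-2.7,-0.27,0.6,0,0,0,0.3],
    [-2.7,-0.27,1,0,0,0,0.3],
    [-2.7,-0.27,1,0,0,0,0.3],
    [0,0,0,0,0,0,0.3],
    [0,0,0,0,0,0,0.3],
  ],
)

```text
time_s: 2.0
tool_pos: [614.4, 334.4, 170.6]
eef_rot: [-0.541, -3.093, 0.001]
wrist_force: [-0.1, 0.2, 0.2]
grip_width: 59.6
grasp_force: 0.0
```

Run:
```python
from h import *
go([618.5,331.5,86])
t=robot.read_camera("top");s=robot.read_camera("side")
c=np.hstack([cv2.resize(t[130:205,115:205],None,fx=4,fy=4),cv2.resize(s[110:185,245:335],None,fx=4,fy=4)])
cv2.imwrite("pics/k1.png",c[...,::-1])
p=robot.read_state()["tool_pos"];print(proj("top",p),proj("side",p))
```

```text
t 2.0 pos [614.4 334.4 170.6] yaw 70.16 z [-0.001 -0.    -1.   ] F [-0.1  0.2  0.2] w 59.6 gf 0.0
q [ 0.39  0.44  1.2   0.    1.51 -0.84]  shift cm [-0.49 -0.13  8.46]
[153.46256675 164.21026501] [285.95811745 136.6594263 ]
```

View pics/k1.png

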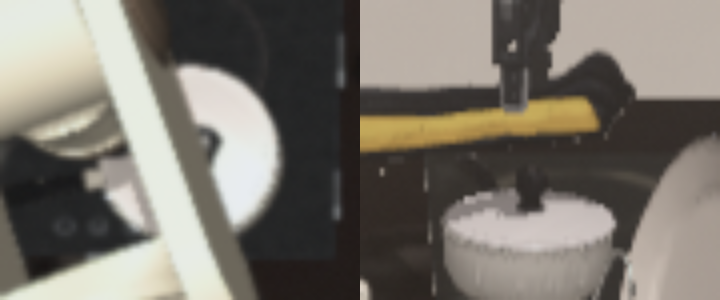

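The side view shows the fingers above the knob, about 4 px to its left, which matches the 5 mm still to go. I'll descend and pinch.

Request:
carry_out(
  plan=[
    [-0.25,-0.07,1.5,0,0,0,0.3],
    [-0.25,-0.07,1.5,0,0,0,0.3],
    [0,0,1.5,0,0,0,0.3],
    [0,0,1.5,0,0,0,0.3],
    [0,0,1.3,0,0,0,0.3],
    [0,0,1.1,0,0,0,0.3],
    [0,0,0,0,0,0,0.3],
    [0,0,0,0,0,0,0.6],
    [0,0,0,0,0,0,0.8],
    [0,0,0,0,0,0,1],
    [0,0,0,0,0,0,1],
    [0,0,0,0,0,0,1],
  ],
)

```text
time_s: 3.3
tool_pos: [619.4, 331.6, 88.5]
eef_rot: [0.54, 3.093, 0.001]
wrist_force: [-1.2, 0.1, 6.1]
grip_width: 26.2
grasp_force: 58.7
```

```bash
python3 -c "
from h import *
go([480,101,200])"
```

```text
t 3.3 pos [619.4 331.6  88.5] yaw 70.19 z [ 0.002  0.001 -1.   ] F [-1.2  0.1  6.1] w 26.2 gf 58.689072132110596
q [ 0.38  0.49  1.29  0.    1.36 -0.84]  shift cm [  5.29 -26.41 -11.19]
```

Request:
carry_out(
  plan=[
    [0,0,-0.5,0,0,0,1],
    [0,0,-1,0,0,0,1],
    [0,0,-1.5,0,0,0,1],
    [0,0,-2,0,0,0,1],
    [0,0,-2,0,0,0,1],
    [0,0,-1,0,0,0,1],
    [0,0,0,0,0,0,1],
    [0,0,0,0,0,0,1],
  ],
)

```text
time_s: 4.1
tool_pos: [618.8, 331.3, 166.8]
eef_rot: [-0.54, -3.094, 0.001]
wrist_force: [-0.4, -0.1, -1.3]
grip_width: 26.3
grasp_force: 59.1
```

Run:
```python
from h import *
go([480,101,170])
t=robot.read_camera("top");s=robot.read_camera("side")
c=np.hstack([cv2.resize(t[120:210,105:205],None,fx=4,fy=4),cv2.resize(s[105:195,235:335],None,fx=4,fy=4)])
cv2.imwrite("pics/k2.png",c[...,::-1])
```

```text
t 4.1 pos [618.8 331.3 166.8] yaw 70.19 z [-0.001 -0.    -1.   ] F [-0.4 -0.1 -1.3] w 26.3 gf 59.08530414104462
q [ 0.38  0.44  1.2  -0.    1.51 -0.84]  shift cm [  5.25 -26.37  -0.31]
```

View pics/k2.png

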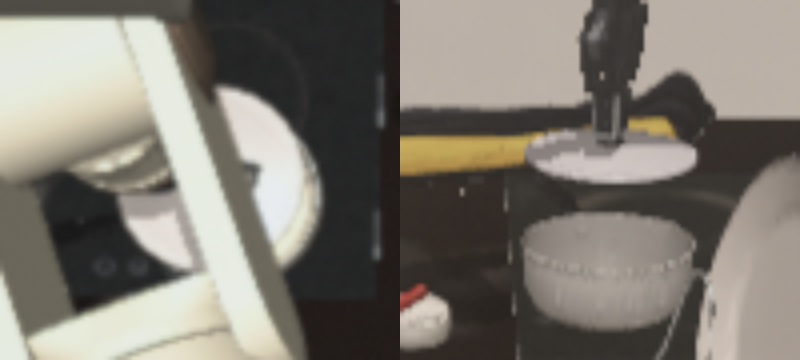

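The lid is lifted level and centred under the fingers, and the pan is open. In the side view its mouth centre is near (287,165). I'll carry the lid to the mat.

Request:
carry_out(
  plan=[
    [0.2,-1,0,0,0,0,1],
    [0.4,-2,0,0,0,0,1],
    [0.5,-2.4,0,0,0,0,1],
    [0.5,-2.6,0,0,0,0,1],
    [0.5,-2.6,0,0,0,0,1],
    [0.5,-2.6,0,0,0,0,1],
    [0.5,-2.6,0,0,0,0,1],
    [0.5,-2.6,0,0,0,0,1],
    [0.5,-2.6,0,0,0,0,1],
    [0.4,-2.2,0,0,0,0,1],
    [0.4,-2,0,0,0,0,1],
    [0.2,-1,0,0,0,0,1],
  ],
)

```text
time_s: 5.4
tool_pos: [481.0, 100.8, 167.0]
eef_rot: [-0.542, -3.094, 0.001]
wrist_force: [1.6, -0.6, -1.5]
grip_width: 26.3
grasp_force: 59.3
```

Request:
carry_out(
  plan=[
    [0,0,1,0,0,0,1],
    [0,0,2,0,0,0,1],
    [0,0,2,0,0,0,1],
    [0,0,1.5,0,0,0,1],
    [0,0,1.5,0,0,0,1],
    [0,0,0.5,0,0,0,1],
    [0,0,0,0,0,0,1],
    [0,0,0,0,0,0,1],
  ],
)

```text
time_s: 6.2
tool_pos: [482.5, 102.4, 82.6]
eef_rot: [0.54, 3.094, 0.0]
wrist_force: [-0.6, -0.2, -1.5]
grip_width: 25.7
grasp_force: 59.3
```

Run:
```python
from h import *
go([480,101,29])
t=robot.read_camera("top");s=robot.read_camera("side")
c=np.hstack([cv2.resize(t[170:260,180:280],None,fx=4,fy=4),cv2.resize(s[145:235,190:290],None,fx=4,fy=4)])
cv2.imwrite("pics/k3.png",c[...,::-1])
print("mouth",onz("side",287.25,165.2,68))
```

```text
t 6.2 pos [482.5 102.4  82.6] yaw 70.2 z [ 0. -0. -1.] F [-0.6 -0.2 -1.5] w 25.7 gf 59.31768178939819
q [ 0.05  0.08  1.83 -0.    1.23 -1.17]  shift cm [ 0.19 -0.22  5.36]
mouth [621.94875647 338.56307299  68.        ]
```

View pics/k3.png

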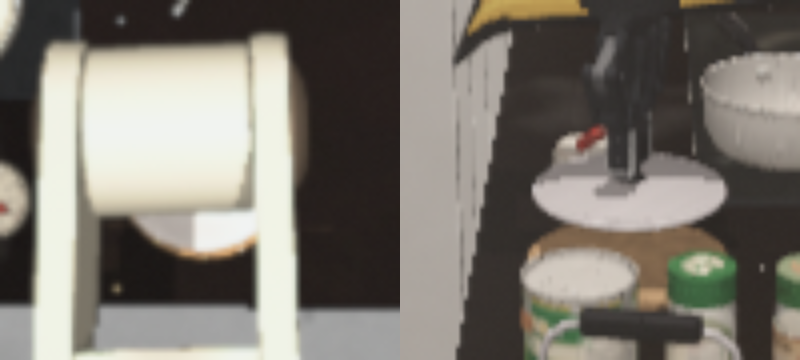

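The side view shows the lid level above the mat, with both centred at about column 629 in the crop. I'll lower it gently.

Request:
carry_out(
  plan=[
    [0.1,-0.1,1,0,0,0,1],
    [0.1,-0.1,1,0,0,0,1],
    [0,0,1,0,0,0,1],
    [0,0,0.8,0,0,0,1],
    [0,0,0.5,0,0,0,1],
    [0,0,0.3,0,0,0,1],
    [0,0,0,0,0,0,1],
    [0,0,0,0,0,0,1],
  ],
)

```text
time_s: 7.1
tool_pos: [479.8, 101.0, 36.5]
eef_rot: [0.54, 3.095, -0.0]
wrist_force: [-0.3, 0.2, -2.2]
grip_width: 26.1
grasp_force: 59.3
```

Request:
carry_out(
  plan=[
    [0,0,0.2,0,0,0,1],
    [0,0,0.2,0,0,0,1],
    [0,0,0.1,0,0,0,1],
    [0,0,0,0,0,0,1],
    [0,0,0,0,0,0,1],
  ],
)

```text
time_s: 7.6
tool_pos: [479.6, 101.0, 31.3]
eef_rot: [-0.54, -3.095, 0.0]
wrist_force: [0.2, 0.2, -1.0]
grip_width: 26.1
grasp_force: 59.3
```

Request:
carry_out(
  plan=[
    [0,0,0.1,0,0,0,1],
    [0,0,0,0,0,0,1],
    [0,0,0,0,0,0,1],
  ],
)

```text
time_s: 7.9
tool_pos: [479.6, 101.0, 30.3]
eef_rot: [0.54, 3.095, -0.0]
wrist_force: [-0.2, -0.6, -2.0]
grip_width: 26.2
grasp_force: 59.3
```

Request:
carry_out(
  plan=[
    [0,0,0.1,0,0,0,1],
    [0,0,0,0,0,0,1],
    [0,0,0,0,0,0,1],
  ],
)

```text
time_s: 8.2
tool_pos: [479.6, 101.0, 29.2]
eef_rot: [-0.54, -3.095, 0.0]
wrist_force: [0.2, -0.7, -1.4]
grip_width: 26.1
grasp_force: 59.3
```

Request:
carry_out(
  plan=[
    [0,0,0.1,0,0,0,1],
    [0,0,0,0,0,0,1],
    [0,0,0,0,0,0,1],
  ],
)

```text
time_s: 8.5
tool_pos: [479.6, 101.0, 28.3]
eef_rot: [-0.541, -3.095, 0.0]
wrist_force: [0.1, -0.1, -1.1]
grip_width: 26.1
grasp_force: 59.3
```

Request:
carry_out(
  plan=[
    [0,0,0.1,0,0,0,1],
    [0,0,0,0,0,0,1],
    [0,0,0,0,0,0,1],
  ],
)

```text
time_s: 8.8
tool_pos: [479.7, 101.0, 28.2]
eef_rot: [0.54, 3.094, -0.0]
wrist_force: [-8.7, -0.3, 17.3]
grip_width: 26.2
grasp_force: 61.4
```

That is contact, so I'll release and rise, then turn towards the basket.

Request:
carry_out(
  plan=[
    [0,0,-0.1,0,0,0,1],
    [0,0,0,0,0,0,0.75],
    [0,0,0,0,0,0,0.55],
    [0,0,0,0,0,0,0.3],
    [0,0,0,0,0,0,0.3],
    [0,0,0,0,0,0,0.3],
    [0,0,-1.5,0,0,0,0.3],
    [0,0,-3,0,0,0,0.3],
    [0,0,-4,0,0,0,0.3],
    [0,0,-4,0,0,0,0.3],
    [0,0,-4,0,0,0,0.3],
    [0,0,-3,0,0,0,0.3],
  ],
)

```text
time_s: 10.0
tool_pos: [479.8, 101.0, 226.0]
eef_rot: [0.54, 3.093, 0.001]
wrist_force: [0.9, 0.1, -0.7]
grip_width: 60.1
grasp_force: 0.0
```

Run:
```python
from h import *
# bar centre from the first zoom: top bar centre px and side bar px
for tp in((344.5,208.3),): print(tri(tp,(250,226.5)))
for z in(132,141): print(onz("top",344.5,208.3,z),onz("side",250,226.5,z))
e=[onz("top",u/4+180,v/4+155,137) for u,v in((664,172),(653,255))];print(e)
d=e[0]-e[1];print(np.linalg.norm(d),np.degrees(np.arctan2(d[1],d[0])))
s=cv2.imread("pics/side0.png");g=cv2.cvtColor(s,cv2.COLOR_BGR2GRAY);print(g[216:236,238:266:9].T)
t=cv2.cvtColor(cv2.imread("pics/top0.png"),cv2.COLOR_BGR2GRAY);print(t[192:226,338:351])
go([488,-262,200],90-7)
```

```text
(array([ 489.28766459, -263.67346086,  133.55498621]), np.float64(0.47400162507058274))
[ 489.15383416 -264.05845027  132.        ] [ 489.54376625 -260.54718781  132.        ]
[ 488.55408507 -261.84291835  141.        ] [ 489.431333   -278.44322429  141.        ]
[array([ 521.42957769, -267.9253711 ,  137.        ]), array([ 455.9426379 , -258.53824743,  137.        ])]
66.15631015941281 -8.157406386477973
[[202 204 206 182 151 120  65  61  59  49  48  47  45 115 163 175 166 164
  166 162]
 [152 126 112 109 113 110  84  58  60  54  48  47  46  55 115 136 127 125
  128 126]
 [143 135 128 132 127  98  64  51  63  61  51  47  46  44  62  84  93  96
   97  92]
 [ 84  84  84  82  83  83 158 158 105  74  66  78  75  96 144 167 175 178
  172 173]]
[[133 132 127 104  97 110 112 163 203  91  42  40  52]
 [192 180 168 137 151 190 182 178 201  96  44  40  52]
 [169 133 124 132 189 230 224 206 218 135  81  50  52]
 [104 110 137 141 154 148 139 200 233 188 171 104  70]
 [126 143 162 144 109  92 117 192 223 188 221 186 140]
 [156 154 149 147 101  82  80 132 165 118 168 219 212]
 [ 90 121 176 186 1
[... 1018 characters left out ...]
74 134]
 [207 205 157  69  58  71  69  51  58 118 162 135 153]
 [192 199 162  80  65  70  67  60  80 136 164 131 160]
 [161 175 160 109 116  90  64  90 128 136 107 106 133]
 [ 93 116  99 143 190 128  73 124 170 151 139 110 133]
 [ 65  85  82 172 227 152 103 143 165 145 170 132 164]
 [ 54  83 115 183 232 172 129 140 130 117 134 169 207]
 [ 69 108 157 196 221 152 128 139 152 145 175 218 217]
 [136 146 171 213 204 141 129 162 179 216 222 216 136]
 [176 176 176 214 176 178 172 215 225 232 214 118  58]]
t 10.0 pos [479.8 101.  226. ] yaw 70.19 z [ 0.002 -0.    -1.   ] F [ 0.9  0.1 -0.7] w 60.1 gf 0.0
q [ 0.05 -0.03  1.64 -0.    1.53 -1.17]  shift cm [-13.07 -33.88   2.6 ]
turn about tool z -0.224
```

Request:
carry_out(
  plan=[
    [0,0,0,0,0,-0.072,0.3],
    [0,0,0,0,0,-0.072,0.3],
    [0,0,0,0,0,-0.071,0.3],
    [-0.3,-2,0,0,0,0,0.3],
    [-0.5,-3,0,0,0,0,0.3],
    [-0.5,-3,0,0,0,0,0.3],
    [-0.5,-3,0,0,0,0,0.3],
    [-0.5,-3,0,0,0,0,0.3],
    [-0.5,-3,0,0,0,0,0.3],
    [-0.5,-3,0,0,0,0,0.3],
    [-0.5,-3,0,0,0,0,0.3],
    [-0.5,-3,0,0,0,0,0.3],
  ],
)

```text
time_s: 11.2
tool_pos: [488.2, -163.7, 223.3]
eef_rot: [0.205, 3.135, -0.0]
wrist_force: [1.7, 1.3, 0.5]
grip_width: 59.7
grasp_force: 0.0
```

Request:
carry_out(
  plan=[
    [-0.5,-3,0.5,0,0,0,0.3],
    [-0.5,-3,0.5,0,0,0,0.3],
    [-0.3,-2,0.5,0,0,0,0.3],
    [0,-1,0,0,0,0,0.3],
    [0,0,0,0,0,0,0.3],
    [0,0,0,0,0,0,0.3],
  ],
)

```text
time_s: 11.8
tool_pos: [489.6, -252.7, 208.7]
eef_rot: [0.205, 3.135, 0.0]
wrist_force: [-0.9, -0.1, 0.2]
grip_width: 59.8
grasp_force: 0.0
```

Run:
```python
from h import *
go([489,-263,116],82.5)
t=robot.read_camera("top");s=robot.read_camera("side")
c=np.hstack([cv2.resize(t[165:255,180:280],None,fx=4,fy=4),cv2.resize(s[170:260,200:300],None,fx=4,fy=4)])
cv2.imwrite("pics/b1.png",c[...,::-1])
```

```text
t 11.8 pos [ 489.6 -252.7  208.7] yaw 82.51 z [ 0.  0. -1.] F [-0.9 -0.1  0.2] w 59.8 gf 0.0
q [-0.62  0.11  1.53  0.    1.5  -2.06]  shift cm [-0.08 -1.03  9.27]
turn about tool z 0.0
```

View pics/b1.png

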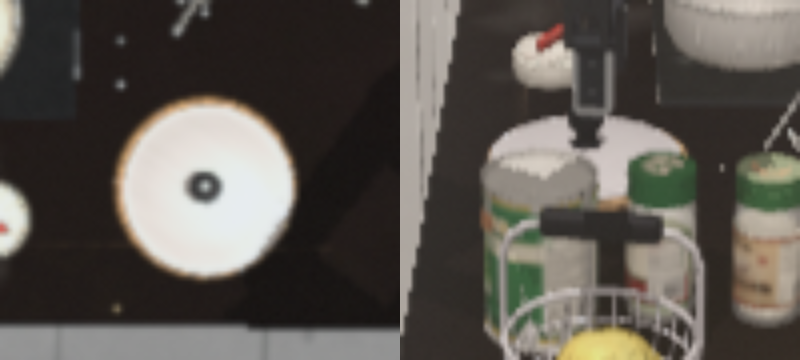

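The lid sits flat and centred on the mat, knob up. The fingers are over the bar. I'll descend and grip, and also measure the open pan mouth while the view is clear.

Request:
carry_out(
  plan=[
    [0,-0.5,0.7,0,0,0,0.3],
    [-0.1,-0.5,1,0,0,0,0.3],
    [0,0,1.5,0,0,0,0.3],
    [0,0,1.5,0,0,0,0.3],
    [0,0,1.5,0,0,0,0.3],
    [0,0,1.3,0,0,0,0.3],
    [0,0,1,0,0,0,0.3],
    [0,0,0.7,0,0,0,0.3],
    [0,0,0,0,0,0,0.3],
    [0,0,0,0,0,0,0.3],
  ],
)

```text
time_s: 12.9
tool_pos: [489.4, -263.5, 116.7]
eef_rot: [0.205, 3.134, -0.001]
wrist_force: [0.6, -0.1, 1.0]
grip_width: 59.5
grasp_force: 0.0
```

Run:
```python
from h import *
go([489,-263.5,115],82.5)
t=robot.read_camera("top");s=robot.read_camera("side");cv2.imwrite("pics/t2.png",t[...,::-1]);cv2.imwrite("pics/s2.png",s[...,::-1])
c=np.vstack([np.hstack([cv2.resize(t[130:205,115:215],None,fx=4,fy=4),cv2.resize(s[140:215,235:335],None,fx=4,fy=4)]),
np.hstack([cv2.resize(t[165:240,290:390],None,fx=4,fy=4),cv2.resize(s[200:275,200:300],None,fx=4,fy=4)])])
cv2.imwrite("pics/b2.png",c[...,::-1])
```

```text
t 12.9 pos [ 489.4 -263.5  116.7] yaw 82.51 z [ 0. -0. -1.] F [ 0.6 -0.1  1. ] w 59.5 gf 0.0
q [-0.63  0.18  1.64 -0.    1.32 -2.07]  shift cm [ 0.04 -0.01  0.17]
turn about tool z 0.0
```

View pics/b2.png

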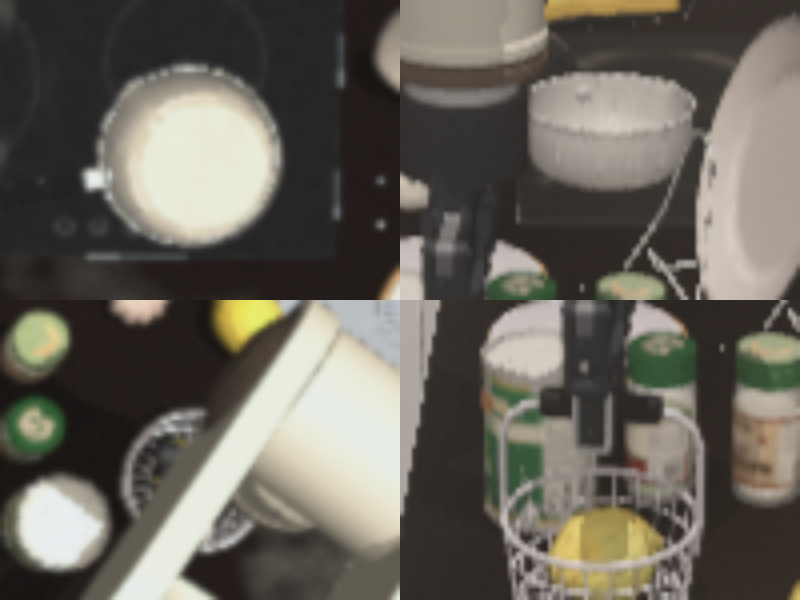

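The rim in the top crop spans columns 99–281 and rows 66–245. In the side crop it spans 527–696 and 72–132. The fingers straddle the bar at its middle, so I'll close.

Request:
carry_out(
  plan=[
    [0,0,0,0,0,0,0.5],
    [0,0,0,0,0,0,0.7],
    [0,0,0,0,0,0,0.85],
    [0,0,0,0,0,0,1],
    [0,0,0,0,0,0,1],
    [0,0,0,0,0,0,1],
    [0,0,0,0,0,0,1],
  ],
)

```text
time_s: 13.7
tool_pos: [489.1, -263.3, 116.2]
eef_rot: [-0.205, -3.135, -0.0]
wrist_force: [-0.2, 0.9, -1.8]
grip_width: 13.3
grasp_force: 61.4
```

Run:
```python
from h import *
f=lambda u,o:(u+.5)/4-.5+o
tu,tv=f(190,115),f(155.5,130); su,sv=f(211.5,235),f(102,140)
print(onz("top",tu,tv,68),onz("side",su,sv,68),tri((tu,tv),(su,sv)))
print("diam",onz("top",f(99,115),tv,68)-onz("top",f(281,115),tv,68),onz("top",tu,f(66,130),68)-onz("top",tu,f(245,130),68))
print("side diam",onz("side",f(296,235),sv,68)-onz("side",f(127,235),sv,68),onz("side",su,f(72,140),68)-onz("side",su,f(132,140),68))
go([489,-263.5,260],82.5)
```

```text
[618.13917759 332.23845968  68.        ] [622.87580365 339.34050181  68.        ] (array([620.00687122, 331.68696215,  70.40790572]), np.float64(4.471504509762869))
diam [ -2.33448145 153.08763134   0.        ] [152.36158405   6.10874745   0.        ]
side diam [147.01544597   0.81936159   0.        ] [ 11.52615721 154.84583265   0.        ]
t 13.7 pos [ 489.1 -263.3  116.2] yaw 82.51 z [-0.  0. -1.] F [-0.2  0.9 -1.8] w 13.3 gf 61.423680782318115
q [-0.63  0.18  1.64 -0.    1.32 -2.07]  shift cm [ 1.000e-02 -2.000e-02 -1.438e+01]
turn about tool z 0.0
```

Request:
carry_out(
  plan=[
    [0,0,-0.3,0,0,0,1],
    [0,0,-0.7,0,0,0,1],
    [0,0,-1,0,0,0,1],
    [0,0,-1.5,0,0,0,1],
    [0,0,-2,0,0,0,1],
    [0,0,-2,0,0,0,1],
    [0,0,-2,0,0,0,1],
    [0,0,-2,0,0,0,1],
    [0,0,-2,0,0,0,1],
    [0,0,-1.5,0,0,0,1],
    [0,0,-1,0,0,0,1],
    [0,0,0,0,0,0,1],
  ],
)

```text
time_s: 14.9
tool_pos: [489.5, -263.6, 277.8]
eef_rot: [0.205, 3.133, -0.002]
wrist_force: [-0.5, 0.2, -3.4]
grip_width: 13.0
grasp_force: 61.2
```

Run:
```python
from h import *
go([619.5,332.5,276],82.5)
t=robot.read_camera("top");s=robot.read_camera("side")
c=np.hstack([cv2.resize(t[135:245,270:370],None,fx=4,fy=4),cv2.resize(s[120:230,200:300],None,fx=4,fy=4)])
cv2.imwrite("pics/b3.png",c[...,::-1])
```

```text
t 14.9 pos [ 489.5 -263.6  277.8] yaw 82.51 z [ 0.002 -0.001 -1.   ] F [-0.5  0.2 -3.4] w 13.0 gf 61.234374046325684
q [-0.63  0.1   1.4  -0.    1.64 -2.07]  shift cm [-5.12 60.8   0.12]
turn about tool z 0.0
```

View pics/b3.png

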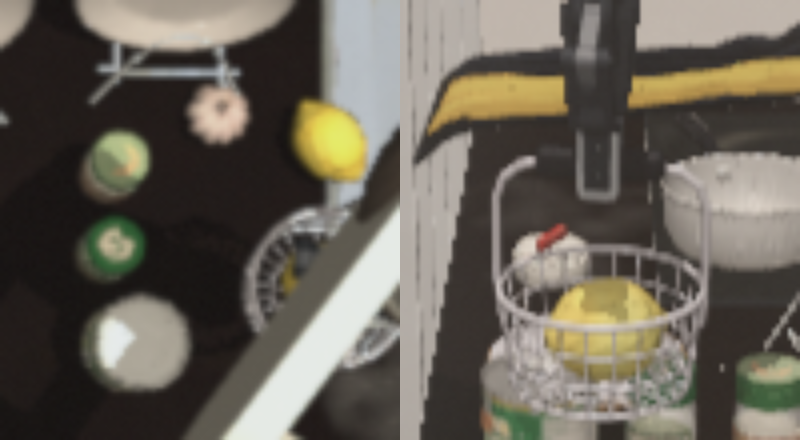

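The basket is held level with the lemon inside, clear of the tin and jars. I'll carry it along +y, keeping near x≈490 to stay clear of the plates.

Request:
carry_out(
  plan=[
    [0,0.3,0,0,0,0,1],
    [0.1,0.7,0,0,0,0,1],
    [0.1,1.1,0,0,0,0,1],
    [0.2,1.5,0,0,0,0,1],
    [0.2,1.8,0,0,0,0,1],
    [0.3,2,0,0,0,0,1],
    [0.3,2,0,0,0,0,1],
    [0.3,2,0,0,0,0,1],
    [0.3,2,0,0,0,0,1],
    [0.3,2,0,0,0,0,1],
    [0.3,2,0,0,0,0,1],
    [0.3,2,0,0,0,0,1],
  ],
)

```text
time_s: 16.2
tool_pos: [487.3, -65.4, 276.5]
eef_rot: [0.204, 3.135, -0.0]
wrist_force: [0.1, 0.1, -3.6]
grip_width: 12.8
grasp_force: 61.2
```

Request:
carry_out(
  plan=[
    [0.3,2,0,0,0,0,1],
    [0.3,2,0,0,0,0,1],
    [0.3,2,0,0,0,0,1],
    [0.3,2,0,0,0,0,1],
    [0.3,2,0,0,0,0,1],
    [0.3,2,0.1,0,0,0,1],
    [0.3,2,0.3,0,0,0,1],
    [0.3,2,0.4,0,0,0,1],
    [0.3,2,0.4,0,0,0,1],
    [0.3,2,0.4,0,0,0,1],
    [0.3,2,0.4,0,0,0,1],
    [0.3,2,0.4,0,0,0,1],
  ],
)

```text
time_s: 17.4
tool_pos: [482.3, 177.0, 252.3]
eef_rot: [0.204, 3.135, 0.0]
wrist_force: [0.3, -0.3, -3.7]
grip_width: 12.7
grasp_force: 61.2
```

Request:
carry_out(
  plan=[
    [0.3,2,0.4,0,0,0,1],
    [0.3,2,0.4,0,0,0,1],
    [0.2,1.8,0.4,0,0,0,1],
    [0.2,1.5,0.3,0,0,0,1],
    [0.1,1.1,0.2,0,0,0,1],
    [0.1,0.7,0.1,0,0,0,1],
    [0,0.3,0,0,0,0,1],
    [0,0,0,0,0,0,1],
  ],
)

```text
time_s: 18.2
tool_pos: [483.7, 269.9, 234.4]
eef_rot: [0.205, 3.135, -0.0]
wrist_force: [-0.7, 0.2, -4.1]
grip_width: 12.7
grasp_force: 61.2
```

Run:
```python
from h import *
go([619.5,332.5,220],82.5)
```

```text
t 18.2 pos [483.7 269.9 234.4] yaw 82.51 z [ 0. -0. -1.] F [-0.7  0.2 -4.1] w 12.7 gf 61.205281019210815
q [ 0.37  0.11  1.48 -0.    1.55 -1.07]  shift cm [-12.64   7.97   1.43]
turn about tool z 0.0
```

Request:
carry_out(
  plan=[
    [-0.3,0.2,0,0,0,0,1],
    [-0.7,0.4,0,0,0,0,1],
    [-1.1,0.7,0,0,0,0,1],
    [-1.4,0.9,0,0,0,0,1],
    [-1.5,0.9,0,0,0,0,1],
    [-1.5,0.9,0,0,0,0,1],
    [-1.5,0.9,0,0,0,0,1],
    [-1.5,1,0,0,0,0,1],
    [-1.4,0.9,0,0,0,0,1],
    [-1,0.7,0,0,0,0,1],
    [-0.5,0.3,0,0,0,0,1],
    [-0.2,0.2,0,0,0,0,1],
  ],
)

```text
time_s: 19.4
tool_pos: [619.7, 332.6, 233.8]
eef_rot: [-0.206, -3.134, 0.001]
wrist_force: [-0.1, 0.1, -4.2]
grip_width: 13.1
grasp_force: 61.2
```

Request:
carry_out(
  plan=[
    [0,0,0.3,0,0,0,1],
    [0,0,0.5,0,0,0,1],
    [0,0,0.3,0,0,0,1],
    [0,0,0,0,0,0,1],
    [0,0,0,0,0,0,1],
    [0,0,0,0,0,0,1],
  ],
)

```text
time_s: 20.0
tool_pos: [619.0, 332.8, 223.6]
eef_rot: [0.205, 3.135, 0.0]
wrist_force: [0.2, -0.1, -3.7]
grip_width: 13.0
grasp_force: 61.2
```

Run:
```python
from h import *
go([619.5,332.5,199.5],82.5)
t=robot.read_camera("top");s=robot.read_camera("side")
c=np.hstack([cv2.resize(t[120:210,110:210],None,fx=4,fy=4),cv2.resize(s[105:195,235:335],None,fx=4,fy=4)])
cv2.imwrite("pics/p1.png",c[...,::-1])
```

```text
t 20.0 pos [619.  332.8 223.6] yaw 82.51 z [ 0.  0. -1.] F [ 0.2 -0.1 -3.7] w 13.0 gf 61.1918306350708
q [ 0.38  0.42  1.11 -0.    1.61 -1.06]  shift cm [-0.05 -0.02  2.41]
turn about tool z 0.0
```

View pics/p1.png

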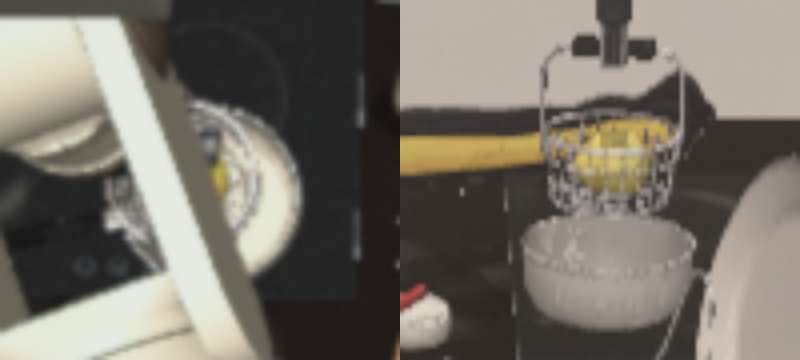

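The basket hangs level above the mouth, with its ring at crop columns 542–685 against the rim at 523–695. Before lowering it, I'll check the offsets numerically.

Run:
```python
from h import *
a=np.linspace(0,6.28,200)
def ext(n,c,r,ox,oy):
    p=np.array([proj(n,(c[0]+r*np.cos(k),c[1]+r*np.sin(k),c[2])) for k in a]); p=(p+.5-[ox,oy])*4-.5
    return p.min(0).round(1),p.max(0).round(1)
B=(619,332.8,223.6-116.2)
print("side ring",ext("side",(B[0],B[1],B[2]+58),59.5,135,105))
print("side foot",ext("side",B,50,135,105))
print("side rim",ext("side",(619.5,332.5,68),75,135,105))
print("top ring",ext("top",(B[0],B[1],B[2]+58),59.5,110,120))
print("top rim",ext("top",(619.5,332.5,68),75,110,120))
```

```text
side ring (array([540.8, 116.4]), array([681.7, 157. ]))
side foot (array([550.7, 183.1]), array([667.5, 220.3]))
side rim (array([521.5, 216.5]), array([695.2, 275.2]))
top ring (array([104. ,  98.5]), array([257.1, 249.4]))
top rim (array([120.6, 106.4]), array([298.9, 282.5]))
```

Request:
carry_out(
  plan=[
    [0.1,0.1,0.3,0,0,0,1],
    [0,0,0.5,0,0,0,1],
    [0,0,0.5,0,0,0,1],
    [0,0,0.5,0,0,0,1],
    [0,0,0.4,0,0,0,1],
    [0,0,0.2,0,0,0,1],
    [0,0,0,0,0,0,1],
    [0,0,0,0,0,0,1],
    [0,0,0,0,0,0,1],
    [0,0,0,0,0,0,1],
  ],
)

```text
time_s: 21.1
tool_pos: [618.2, 333.9, 199.5]
eef_rot: [0.205, 3.135, 0.0]
wrist_force: [-0.4, -0.0, -3.8]
grip_width: 13.1
grasp_force: 61.2
```

Run:
```python
from h import *
go([618.5,333.5,199.5],82.5)
s=robot.read_camera("side")
cv2.imwrite("pics/p2.png",cv2.resize(s[105:195,235:335],None,fx=6,fy=6,interpolation=cv2.INTER_CUBIC)[...,::-1])
S=robot.read_state()["tool_pos"]; o=np.array([235,105])
for z in(S[2]-116.2,): print((proj("side",(S[0],S[1]-50,z))-o+.5)*6)
print((proj("side",(619.5,332.5-75,68))-o+.5)*6,(proj("side",(619.5,332.5+75,68))-o+.5)*6)
```

```text
t 21.1 pos [618.2 333.9 199.5] yaw 82.51 z [ 0.  0. -1.] F [-0.4 -0.  -3.8] w 13.1 gf 61.19947671890259
q [ 0.39  0.43  1.15 -0.    1.57 -1.05]  shift cm [-0.03 -0.04  0.  ]
turn about tool z 0.0
[317.97245359 371.41774086]
[322.89891544 413.5795967 ] [303.93388529 325.42672538]
```

View pics/p2.png

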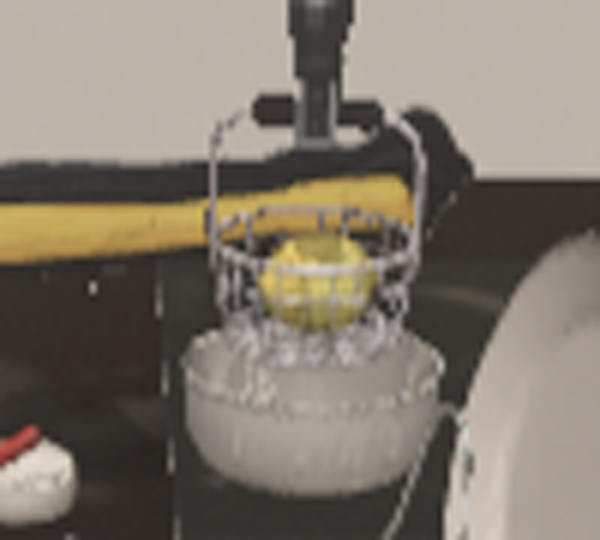

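The basket is level, with its foot at about row 369 and the front of the rim at about row 412, both as predicted for a 15 mm gap. It is centred on the mouth with the lemon inside, so I'll hand in.

```bash
python3 -c "
from station import robot
print(robot.sign_off())"
```

```text
the job is handed in; nothing more can be done
None
```

The lid is knob up on the cork mat, and the arm is holding the basket, lemon inside, level and centred about 15 mm above the pan's rim; the job was handed in at about 21 s.

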